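# Lay the espresso tray

### The arm

A 7-joint arm with a two-finger parallel gripper is mounted at the origin on the work surface. World frame = base frame: x ahead of the robot, y to its left, z up, the work surface at z = 0. Lengths are in m, angles in degrees, forces in N, time in s.
With the tool pointing down it reaches from about 0.425 to 0.875 m from the base axis. Payload 4.7 kg.
Tool frame: the origin (TCP) lies at the very end of the fingers, on their centre line; the grasp point (between the pads) lies 19 mm behind it; z points along the fingers, y is the direction in which the jaws open and shut (so a half turn about z gives the same grasp; the last joint's range is limited). The gripper opens to 87 mm and grips with 3 to 60 N. Pads are 19 mm wide; open, the fingers measure 117 mm over their backs; the gripper's body (75 mm by 190 mm) begins 51 mm behind the grasp point.
Start: joints at [-74.25, 18.392, -4.016, 83.108, 1.295, 78.541, -3.26], TCP at [0.168, 0.628, 0.223] pointing down, gripper open.
Joint ranges: [-163.93, 163.93], [-17.29, 119.83], [-79.2, 71.16], [3.27, 140.29], [-89.18, 269.18], [5.43, 117.66], [-154.24, 154.24]. Speed limits (degrees/s): [147.25, 147.25, 180, 180, 180, 180, 180].

### API

Orientations are given as [roll, pitch, yaw] about the fixed x, y, z axes, in that order (R = Rz(yaw) Ry(pitch) Rx(roll)).
In Python, from cell import sensors, imaging, ticket gives the robot as it stands.
- The arm moves only by the tool carry_out, never from a script. Its argument "plan" is a list of rows, each an object of numbers: "fingers": the closure, from -1 (fully open) to 1 (shut); "dx", "dy", "dz": the shift along the tool's x, y, z normalised to -1 to 1, where 1 is 0.03 m; "rx", "ry", "rz": the turn, a rotation vector about the tool's x, y, z normalised to -1 to 1, where 1 is 10 degrees. A call has 1 to 12 rows; each row shifts and turns the commanded pose from where the row before left it, along the tool's axes as they then stand; what a row does not reach is not made up. A row lasts 1/8 s, in which the tool goes at most 62.5 mm and 10.7 degrees, less where a joint would pass 70% of its speed; a pose out of reach is approached as far as the arm can. A call with a number of a shift or a turn outside -1 to 1 is refused whole. A call with a gripper value outside its range is refused whole. The fingers move at their own pace and stop on an object; "force" is the grip in N (left out, the last holds). Time passes only in rows, so rows that do not move let the fingers close. It gives the time, the measured TCP pose, the force and the opening at its end, in the units of the state.
- sensors.get_obs(): the state, without advancing time (a new reading comes with each control period).
- imaging.read_camera(name): name is "side" or "top" or "wrist"; returns a dict with "color" (420x560x3 uint8, red, green, blue), "mtx" (3x3 intrinsics, pixels), "dist_coeffs" ([k1, k2, p1, p2, k3] as OpenCV has them; the pictures are not rectified), "extrinsics" (4x4, takes a point from world to camera coordinates); the wrist camera has in their place "tool_from_camera" (4x4, takes a point from camera to tool coordinates, whose origin is the TCP and whose axes are the flange's). Camera axes: x right, y down, z forward; pixel columns grow to the right and rows downward; lengths in m; the calibration is good to about 2 mm. A picture is of the moment at which its call begins: read the wrist's pose just before it. There is no depth.
- ticket.sign_off(): hands the job in, once; it reports no verdict.
The state is a dict: "time_s": time; "qpos": joint angles; "joint_velocities": joint speeds; "effort": joint torques, N m; "tool_pos": TCP position; "tool_rot": TCP orientation; "force": force on the tool from outside, world axes, zero at the start; "wrist_torque": the same for the moment, N m; "grip_width": finger opening in m.
Only numpy, scipy, OpenCV 4.12 (cv2) and the standard library are available. Lean on these libraries where they do the work, as an engineer would, in place of code of your own. Each camera call takes 0.05 s, during which the arm holds its last target.

### The job

Lay the service tray with the empty crockery for one espresso: put the small espresso cup in the middle of the round saucer, the little milk jug in the middle of the square cork coaster and the lidded sugar pot in the middle of the oblong dish. Carry them upright, set them down gently without dropping them and let go; leave the large cup, the plain steel beaker and the takeaway cup where they stand.

Things in the scene. Friction and masses are not known exactly. Their poses are not given: they have to be found in the camera images.
- cup: Espresso cup: small, blue ceramic, one ear handle, empty. 58 mm tall, 42 mm across at the foot, 53 at 16 mm height, 56 at the rim. Grip across the body at 30-45 mm height. Handle on its +y side: 49 mm from the axis, 17-47 mm high, at the start pointing away from the robot (world +x) within 35 deg. Loose on the counter, 0.16 kg. Origin: centre of the underside, z up.
- jug: Small steel milk jug: ear handle, spout opposite, empty. 68 mm tall, 54-55 mm across up to 45 mm height, 50 at the rim. Grip across the body at 25-45 mm. Handle on +y: 51 mm from the axis, 13-59 mm high, at the start pointing away from the robot (world +x) within 35 deg; spout on -y at the rim, 40 mm from the axis. Loose, 0.2 kg. Origin: centre of the underside, z up.
- pot: Sugar pot: white ceramic, round, lid fast to it, small knob on top; no handle, the same from all sides. 75 mm tall in all; 42 mm across at the foot, 54-55 mm between 12 and 46 mm height, then a dome; knob 20 mm across, 63 to 75 mm high. Loose on the counter, about 0.22 kg. Origin: centre of the underside, z up.
- saucer: Place of the espresso cup: round blue saucer on the tray, 112 mm across, rim 12 mm tall, flat inner floor 80 mm across, 5 mm above its underside. Fixed. Origin: centre of the underside, on the tray floor (6 mm above the counter).
- coaster: Place of the milk jug: flat square cork coaster on the tray, 90 x 90 x 6 mm, no rim. Fixed. Origin: centre of the underside, on the tray floor (6 mm above the counter).
- dish: Place of the sugar pot: oblong white ceramic dish on the tray, outside 78 mm (x) by 104 mm (y), rim 12 mm tall and 4 mm thick, inner floor 4 mm above its underside. Fixed. Origin: centre of the underside, on the tray floor (6 mm above the counter).
- tray: Wooden service tray on the counter before the robot, 140 mm (x) by 375 mm (y), rim 18 mm tall, walls and floor 6 mm thick. Fixed. It carries the saucer, the coaster and the dish in a row along its y (their y axes along it too), about 117 mm apart, in an order that changes. Origin: centre of the underside.
- big_cup: Look-alike to leave: large empty blue ceramic cup with an ear handle, 78 mm across, 80 mm tall, handle on its +y side reaching 64 mm from the axis. Loose. Origin: centre of the underside.
- beaker: Look-alike to leave: plain empty steel beaker with neither handle nor spout, 58 mm across and 68 mm tall. Loose. Origin: centre of the underside.
- takeaway: Look-alike to leave: white paper takeaway cup with a flat white lid and no knob, 56 mm across at the foot, 80 mm at the lid, 95 mm tall. Loose. Origin: centre of the underside.
Things that resemble listed ones, but are neither listed nor needed, are in the scene too. Leave any pink or purple look-alike of the cup alone.

How it is judged (in metres and radians):
At the end, for the whole second after the job is handed in: The espresso cup stands on the saucer, the milk jug on the coaster and the sugar pot in the dish, each within 15 mm of the middle, resting on it, upright within 0.1 rad, at rest and released; the large cup, the beaker and the takeaway cup are upright and within 25 mm of where they started (horizontal distance between cup and saucer below 0.015 m and z of cup in the frame of saucer between 0.002 and 0.009 m and angle between each of cup, jug, pot, big_cup, beaker, takeaway's own z axis and vertical below 0.1 rad and linear speed of each of cup, jug, pot below 0.02 m/s and contact force between cup and saucer above 0.2 N and contact force between the fingers and cup below 0.05 N and horizontal distance between jug and coaster below 0.015 m and z of jug in the frame of coaster between 0.003 and 0.01 m and contact force between jug and coaster above 0.2 N and contact force between the fingers and jug below 0.05 N and horizontal distance between pot and dish below 0.015 m and z of pot in the frame of dish between 0.001 and 0.008 m and contact force between pot and dish above 0.2 N and contact force between the fingers and pot below 0.05 N and distance of each of big_cup, beaker, takeaway from where it was at the start of the episode below 0.025 m); the robot touches nothing.
It fails at once if the espresso cup, the milk jug or the sugar pot is tipped more than 30 degrees (angle between any of cup, jug, pot's own z axis and vertical above 0.52 rad).
It fails at once if one of these three is dropped (moves freely, out of the fingers, faster than 0.5 m/s: a fall of about 13 mm) ((linear speed of cup above 0.5 m/s and contact force between the fingers and cup below 0.05 N) or (linear speed of jug above 0.5 m/s and contact force between the fingers and jug below 0.05 N) or (linear speed of pot above 0.5 m/s and contact force between the fingers and pot below 0.05 N)).
It fails at once if the large cup, the steel beaker or the takeaway cup is moved more than 25 mm (distance of any of big_cup, beaker, takeaway from where it was at the start of the episode above 0.025 m).
It also fails if it takes over 88 s, if anything falls off the work surface, if the arm or the gripper's body presses on something with over 40 N, if the wrist force passes 120 N, or if a joint passes its speed limit or range.

## Working session

There is one attempt and no reset: what is moved stays moved. The work goes in short steps, Python scripts to look and compute and a tool call to move; the robot and the scene stay as the last step left them, time stands still between calls to the robot, and variables do not carry over. Pictures are saved under pics/ and viewed, and the job is handed in when it is done.

Besides the shell and the picture viewer there is one more tool, called after "Emit:" as name(argument=value, ...), one argument or row to a line, values as JSON. carry_out: Moves the arm, as the interface text tells. Scaled input: -1 to 1 covers 0.03 m each way for a shift and 10 degrees each way for a turn. Its arguments: {"type":"object","properties":{"plan":{"type":"array"},"force":{"type":"number"}},"required":["plan"]}

```bash
ls; mkdir -p pics; python3 - <<'E'
from cell import sensors, imaging
import cv2,pickle
o=sensors.get_obs();print(o)
d={}
for n in ["side","top","wrist"]:
    r=imaging.read_camera(n);d[n]=r
    cv2.imwrite(f"pics/{n}0.png",r["color"][:,:,::-1])
    print(n,{k:v for k,v in r.items() if k!="color"})
d["obs"]=o
pickle.dump(d,open("d0.pkl","wb"))
E
```

```text
pics
{'time_s': 0.0, 'qpos': array([-74.24762616,  18.44010767,  -4.01669315,  83.17462897,
         1.2939435 ,  78.54118494,  -3.25962773]), 'joint_velocities': array([-0.01373749,  0.05148597,  0.00899029,  0.03595403, -0.08142555,
       -0.00743153,  0.01626036]), 'effort': array([ 4.21232135e-04, -4.91293359e+01, -4.03496716e-01, -3.12527204e+01,
       -6.38796366e-02,  4.40497440e-02,  1.79997264e-04]), 'tool_pos': array([0.16751158, 0.62746893, 0.22145219]), 'tool_rot': array([-1.79889269e+02,  4.35531719e-03,  1.65058638e+02]), 'force': array([-0.82139237, -0.48061568,  0.30601193]), 'wrist_torque': array([0.02807982, 0.00628368, 0.04848746]), 'grip_width': 0.0868149429514348}
side {'mtx': array([[486.65492461,   0.        , 283.22811853],
       [  0.        , 486.65492461, 210.34708494],
       [  0.        ,   0.        ,   1.        ]]), 'dist_coeffs': array([-0.02209821,  0.        ,  0.        ,  0.        ,  0.        ]), 'extrinsics': array([[ 0.77984217, -0.625836  ,  0.0132472 , -0.35245976],
       [-0.42386916, -0.54351127, -0.72452083,  0.29215463],
       [ 0.
[... 543 characters left out ...]
14,  1.23788724],
       [ 0.        ,  0.        ,  0.        ,  1.        ]])}
wrist {'mtx': array([[317.40227547,   0.        , 281.63158323],
       [  0.        , 317.40227547, 209.36718669],
       [  0.        ,   0.        ,   1.        ]]), 'dist_coeffs': array([-0.00601215,  0.        ,  0.        ,  0.        ,  0.        ]), 'tool_from_camera': array([[ 1.77250721e-04, -9.56431560e-01, -2.91956573e-01,
         8.08204955e-02],
       [ 9.99999890e-01,  2.96258071e-04, -3.63409755e-04,
         3.49892883e-04],
       [ 4.34071050e-04, -2.91956477e-01,  9.56431507e-01,
        -1.60584463e-01],
       [ 0.00000000e+00,  0.00000000e+00,  0.00000000e+00,
         1.00000000e+00]])}
```

View pics/top0.png

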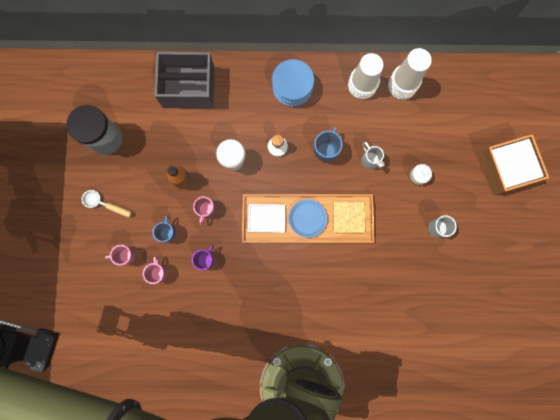

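View pics/side0.png

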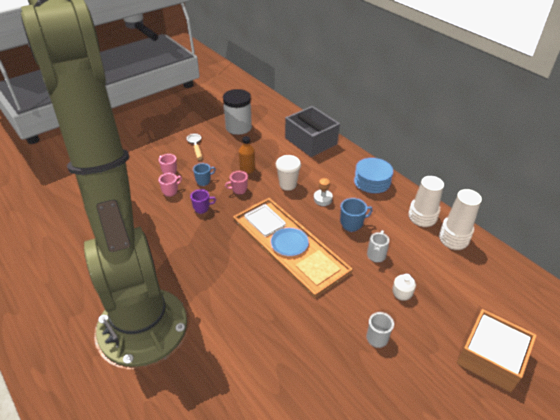

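View pics/wrist0.png

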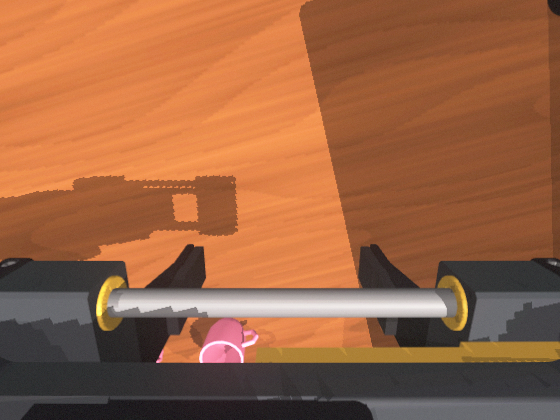

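```bash
python3 - <<'E'
import cv2,pickle,numpy as np
d=pickle.load(open("d0.pkl","rb"))
im=d["top"]["color"][:,:,::-1]
a=cv2.resize(im[150:290,90:390],None,fx=2.66,fy=2.66,interpolation=cv2.INTER_CUBIC)
b=cv2.resize(im[120:250,300:470],None,fx=4.5,fy=4.5,interpolation=cv2.INTER_CUBIC)
cv2.imwrite("pics/cropA.png",a);cv2.imwrite("pics/cropB.png",b)
im=d["side"]["color"][:,:,::-1]
cv2.imwrite("pics/cropC.png",cv2.resize(im[120:360,140:440],None,fx=2.5,fy=2.5,interpolation=cv2.INTER_CUBIC))
E
```

```text
(no output)
```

View pics/cropA.png

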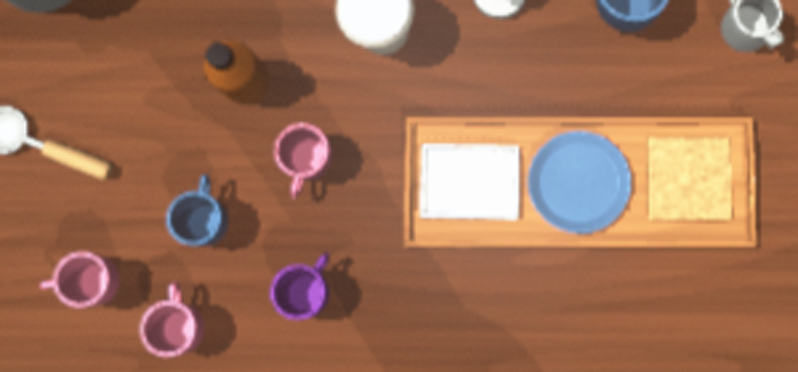

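View pics/cropB.png

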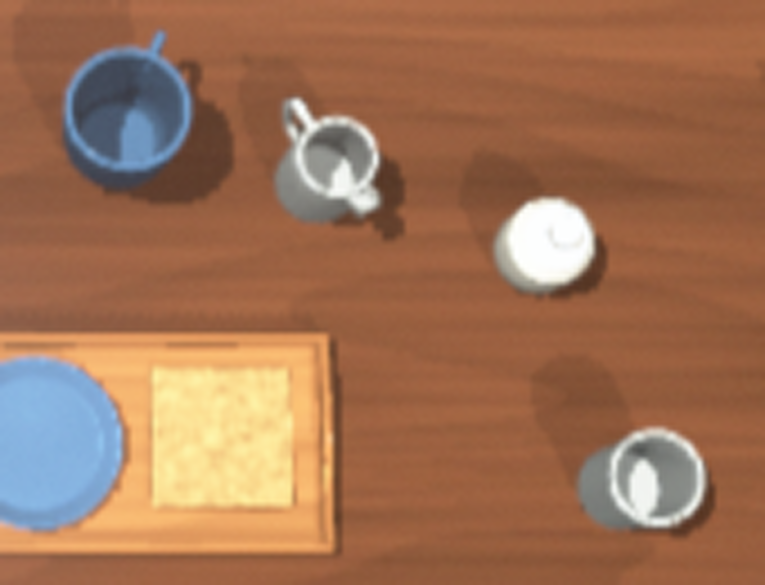

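View pics/cropC.png

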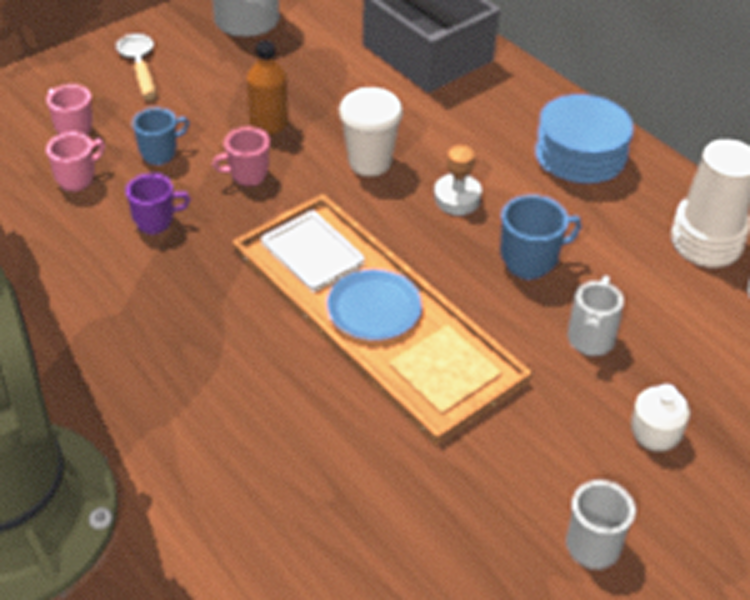

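```bash
cat > h.py <<'E'
import cv2,numpy as np
from scipy.optimize import minimize
def proj(r,P,E=None):
    E=r["extrinsics"] if E is None else E
    rv,_=cv2.Rodrigues(E[:3,:3].copy())
    return cv2.projectPoints(np.asarray(P,float).reshape(-1,3),rv,E[:3,3],r["mtx"],r["dist_coeffs"])[0].reshape(-1,2)
def wristE(r,pos,rpy):
    from scipy.spatial.transform import Rotation as R
    T=np.eye(4);T[:3,:3]=R.from_euler("xyz",rpy,degrees=True).as_matrix();T[:3,3]=pos
    return np.linalg.inv(T@r["tool_from_camera"])
def ray(r,uv,z,E=None):
    E=r["extrinsics"] if E is None else E
    p=cv2.undistortPoints(np.array([[uv]],float),r["mtx"],r["dist_coeffs"])[0,0]
    Rm=E[:3,:3];c=-Rm.T@E[:3,3];d=Rm.T@np.array([p[0],p[1],1]);return c+d*(z-c[2])/d[2]
t=np.linspace(0,2*np.pi,40)
def body(xy,prof):
    return np.concatenate([np.c_[xy[0]+d/2*np.cos(t),xy[1]+d/2*np.sin(t),0*t+z] for z,d in prof])
PR={"cup":[(0,.042),(.016,.053),(.058,.056)],"jug":[(0,.054),(.045,.055),(.068,.050)],
"pot":[(0,.042),(.012,.054),(.046,.055),(.063,.02),(.075,.02)],"beaker":[(0,.058),(.068,.058)],
"big":[(0,.05),(.02,.07),(.08,.078)],"take":[(0,.056),(.09,.08),(.095,.08)],"saucer":[(.006,.08),(.018,.112)]}
E
python3 - <<'E'
import pickle
from h import *
d=pickle.load(open("d0.pkl","rb"))
def mask(im,kind):
    h=cv2.cvtColor(im,cv2.COLOR_RGB2HSV).astype(int);H,S,V=h[...,0],h[...,1],h[...,2]
    if kind=="blue": return ((H>95)&(H<125)&(S>80)).astype(np.uint8)
    if kind=="grey": return ((S<70)&(V>60)).astype(np.uint8)
init={"cup":((163,232),.05,"blue"),"jug":((373,157),.06,"grey"),"pot":((421,175),.06,"grey"),"beaker":((445,226),.068,"grey"),"big":((328,145),.08,"blue"),"take":((231,154),.09,"grey"),"saucer":((308,218),.018,"blue")}
vis={c:d[c]["color"][:,:,::-1].copy() for c in ("top","side")}
for n,(uv,z,k) in init.items():
    x0=ray(d["top"],uv,z)[:2]
    for cams in (("top",),("side",),("top","side")):
        ms={}
        for c in cams:
            m=mask(d[c]["color"],k); m=cv2.morphologyEx(m,cv2.MORPH_CLOSE,np.ones((7,7)))
            p=proj(d[c],[[*x0,.03]])[0]; roi=np.zeros_like(m);cv2.circle(roi,tuple(int(v) for v in p),42 if n in("big","saucer") else 30,1,-1)
            m=m*roi
            m=cv2.morphologyEx(m,cv2.MORPH_OPEN,cv2.getStructuringElement(cv2.MORPH_ELLIPSE,(9,9)))
            nn,l,st,ce=cv2.connectedComponentsWithStats(m)
            i=min(range(1,nn),key=lambda i:np.hypot(*(ce[i]-p))); ms[c]=(l==i).astype(np.float32)
        def cost(x):
            s=0
            for c in cams:
                pts=proj(d[c],body(x,PR[n]));S=8
                hull=cv2.convexHull(np.round(pts*16).astype(np.int32))
                r=np.zeros(ms[c].shape,np.uint8);cv2.fillConvexPoly(r,hull,255,cv2.LINE_AA,4)
                r=r/255.;s+=np.abs(r-ms[c]).sum()/ms[c].sum()
            return s
        o=minimize(cost,x0,method="Nelder-Mead",options=dict(initial_simplex=[x0+[.01,.0],x0+[-.006,.008],x0+[-.006,-.008]],xatol=2e-4))
        print(n,cams,o.x.round(4),round(o.fun,3))
    for c in vis: cv2.polylines(vis[c],[cv2.convexHull(proj(d[c],body(o.x,PR[n])).astype(np.float32)).round().astype(int)],True,(0,255,0),1)
for c in vis: cv2.imwrite(f"pics/fit_{c}.png",cv2.resize(vis[c][120:380,140:480] if c=="side" else vis[c][110:270,130:470],None,fx=2.3,fy=2.3))
E
```

```text
cup ('top',) [0.4197 0.3825] 0.431
cup ('side',) [0.4223 0.3925] 0.357
cup ('top', 'side') [0.4199 0.3846] 0.808
jug ('top',) [ 0.6405 -0.2015] 0.198
jug ('side',) [ 0.6386 -0.1956] 0.087
jug ('top', 'side') [ 0.6392 -0.1979] 0.365
pot ('top',) [ 0.5927 -0.3381] 0.115
pot ('side',) [ 0.5915 -0.3347] 0.078
pot ('top', 'side') [ 0.5917 -0.3365] 0.232
beaker ('top',) [ 0.4422 -0.3941] 0.148
beaker ('side',) [ 0.4419 -0.3862] 0.116
beaker ('top', 'side') [ 0.4413 -0.3896] 0.321
big ('top',) [ 0.6663 -0.0695] 0.878
big ('side',) [ 0.6663 -0.0684] 0.182
big ('top', 'side') [ 0.6666 -0.0696] 1.067
take ('top',) [0.6339 0.199 ] 0.091
take ('side',) [0.6323 0.2033] 0.129
take ('top', 'side') [0.633  0.1998] 0.236
saucer ('top',) [ 0.4681 -0.0169] 0.195
saucer ('side',) [ 0.4676 -0.0095] 0.198
saucer ('top', 'side') [ 0.4681 -0.0135] 0.398
```

View pics/fit_top.png

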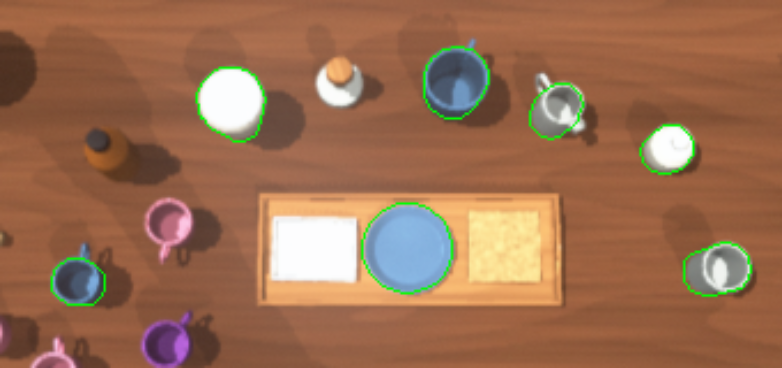

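View pics/fit_side.png

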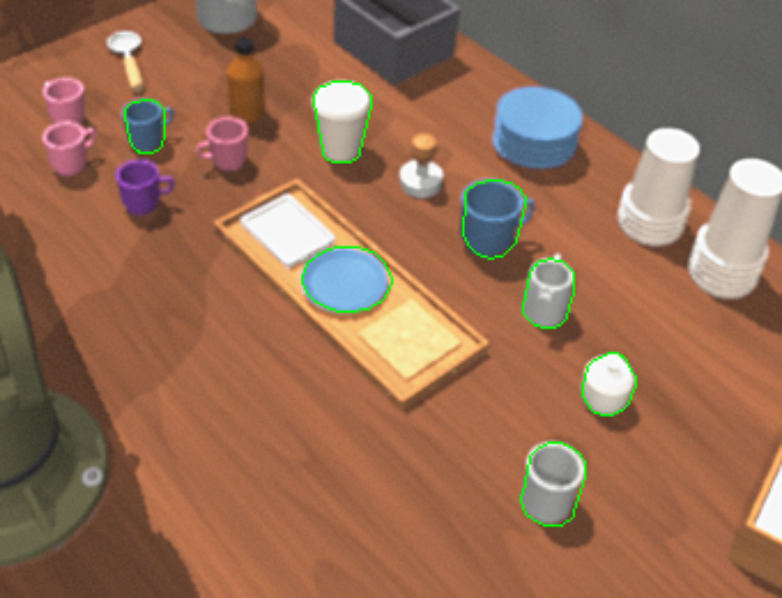

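```bash
cat >> h.py <<'E'
def go(goal,yaw,cur=None):
    """print shifts in tool-frame units (per total) from current pose to goal; shift applied before turn"""
    from cell import sensors
    from scipy.spatial.transform import Rotation as R
    o=sensors.get_obs(); p=o["tool_pos"];Rm=R.from_euler("xyz",o["tool_rot"],degrees=True)
    s=Rm.inv().apply(np.asarray(goal)-p)/.03
    w=(Rm.inv()*R.from_euler("xyz",[180,0,yaw],degrees=True)).as_rotvec(degrees=True)/10
    print("t",o["time_s"],"pos",p.round(4),"rot",o["tool_rot"].round(2),"w",round(o["grip_width"],4),"\n shift total",s.round(3),"turn total",w.round(3))
E
python3 -c "
from h import *
go([.42,.387,.19],172)"
```

```text
t 0.15 pos [0.1675 0.6276 0.2217] rot [-1.7992e+02  1.0000e-02  1.6506e+02] w 0.0869 
 shift total [-10.198  -5.578   1.067] turn total [-0.008  0.    -0.694]
```

Emit:
carry_out(
  plan=[
    {"dx": -0.927,"dy": -0.507,"dz": 0.097,"fingers": -1},
    {"dx": -0.927,"dy": -0.507,"dz": 0.097},
    {"dx": -0.927,"dy": -0.507,"dz": 0.097},
    {"dx": -0.927,"dy": -0.507,"dz": 0.097},
    {"dx": -0.927,"dy": -0.507,"dz": 0.097},
    {"dx": -0.927,"dy": -0.507,"dz": 0.097},
    {"dx": -0.927,"dy": -0.507,"dz": 0.097},
    {"dx": -0.927,"dy": -0.507,"dz": 0.097},
    {"dx": -0.927,"dy": -0.507,"dz": 0.097},
    {"dx": -0.927,"dy": -0.507,"dz": 0.097},
    {"dx": -0.927,"dy": -0.507,"dz": 0.097},
    {"rz": -0.69},
  ],
  force=15,
)

```text
validation failed for argument at $.pl...
```

```bash
cat >> h.py <<'E'
def look(name,known=(),extra=()):
    from cell import sensors, imaging
    o=sensors.get_obs(); r=imaging.read_camera("wrist"); E=wristE(r,o["tool_pos"],o["tool_rot"])
    im=r["color"][:,:,::-1].copy(); cv2.imwrite(f"pics/{name}_raw.png",im)
    for n,xy in known:
        for z,dd in PR[n]:
            z0=0
            pts=proj(r,np.c_[xy[0]+dd/2*np.cos(t),xy[1]+dd/2*np.sin(t),0*t+z],E)
            cv2.polylines(im,[pts.round().astype(int)],True,(0,255,0),1)
    cv2.imwrite(f"pics/{name}.png",im)
    print(o["time_s"],o["tool_pos"].round(4),o["tool_rot"].round(2),o["force"].round(2))
    return r,E
E
python3 -c "
from h import *
import pickle
pickle.dump(look('w1',[('cup',(.4205,.387))]),open('w1.pkl','wb'))"
```

```text
0.15 [0.1675 0.6276 0.2217] [-1.7992e+02  1.0000e-02  1.6506e+02] [ 0.71  0.07 -0.77]
```

View pics/w1.png

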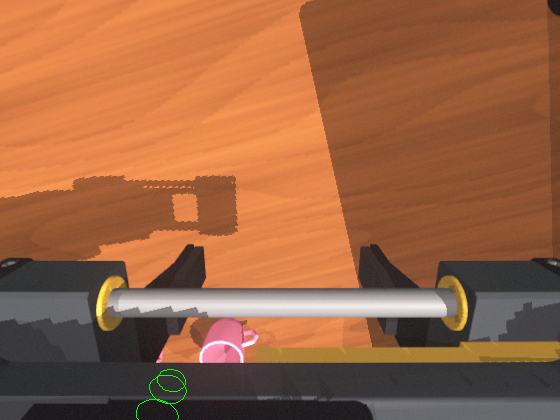

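Emit:
carry_out(
  plan=[
    {"fingers": -1,"dx": -0.93,"dy": -0.51,"dz": 0.1,"rx": 0,"ry": 0,"rz": 0},
  ],
  force=15,
)

```text
time_s: 0.32
tool_pos: [0.1877, 0.6073, 0.2191]
tool_rot: [180.0, -0.1, 165.4]
force: [0.5, -0.1, -0.5]
grip_width: 0.087
```

Emit:
carry_out(
  plan=[
    {"fingers": -1,"dx": -0.93,"dy": -0.51,"dz": 0.1,"rx": 0,"ry": 0,"rz": 0},
    {"fingers": -1,"dx": -0.93,"dy": -0.51,"dz": 0.1,"rx": 0,"ry": 0,"rz": 0},
    {"fingers": -1,"dx": -0.93,"dy": -0.51,"dz": 0.1,"rx": 0,"ry": 0,"rz": 0},
    {"fingers": -1,"dx": -0.93,"dy": -0.51,"dz": 0.1,"rx": 0,"ry": 0,"rz": 0},
    {"fingers": -1,"dx": -0.93,"dy": -0.51,"dz": 0.1,"rx": 0,"ry": 0,"rz": 0},
    {"fingers": -1,"dx": -0.93,"dy": -0.51,"dz": 0.1,"rx": 0,"ry": 0,"rz": 0},
    {"fingers": -1,"dx": -0.93,"dy": -0.51,"dz": 0.1,"rx": 0,"ry": 0,"rz": 0},
    {"fingers": -1,"dx": -0.93,"dy": -0.51,"dz": 0.1,"rx": 0,"ry": 0,"rz": 0},
    {"fingers": -1,"dx": -0.93,"dy": -0.51,"dz": 0.1,"rx": 0,"ry": 0,"rz": 0},
    {"fingers": -1,"dx": -0.93,"dy": -0.51,"dz": 0.1,"rx": 0,"ry": 0,"rz": 0},
    {"fingers": -1,"dx": 0,"dy": 0,"dz": 0,"rx": 0,"ry": 0,"rz": -0.7},
    {"fingers": -1,"dx": 0,"dy": 0,"dz": 0,"rx": 0,"ry": 0,"rz": 0},
  ],
)

```text
time_s: 1.82
tool_pos: [0.4208, 0.386, 0.1894]
tool_rot: [-180.0, -0.0, 172.0]
force: [-0.3, 0.1, -0.4]
grip_width: 0.0872
```

```bash
python3 -c "
from h import *
import pickle
pickle.dump(look('w2',[('cup',(.4205,.387))]),open('w2.pkl','wb'))"
```

```text
1.825 [0.4208 0.386  0.1894] [-1.8000e+02 -2.0000e-02  1.7195e+02] [-0.29  0.12 -0.38]
```

View pics/w2.png

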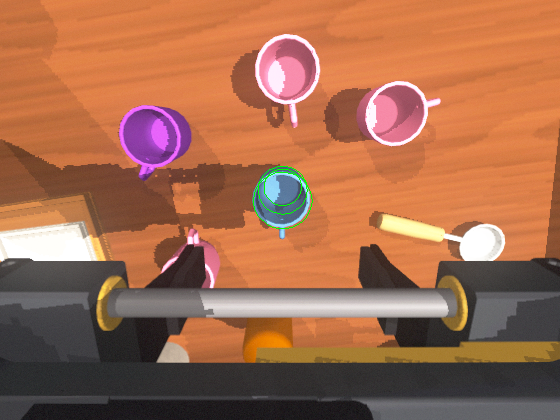

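```bash
python3 -c "
from h import *
a=cv2.imread('pics/w2_raw.png');b=cv2.imread('pics/w2.png')
c=np.hstack([x[150:250,235:330] for x in (a,b)])
cv2.imwrite('pics/w2c.png',cv2.resize(c,None,fx=4,fy=4,interpolation=cv2.INTER_CUBIC))"
```

```text
(no output)
```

View pics/w2c.png

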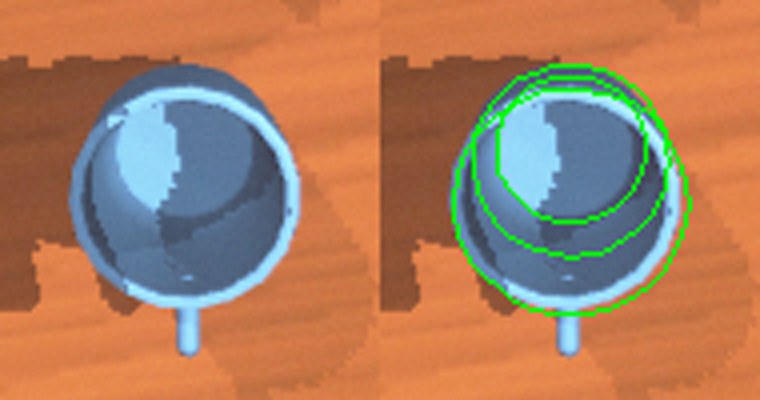

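Emit:
carry_out(
  plan=[
    {"fingers": -1,"dx": 0.06,"dy": 0,"dz": 0.8,"rx": 0,"ry": 0,"rz": 0},
    {"fingers": -1,"dx": 0,"dy": 0,"dz": 0.9,"rx": 0,"ry": 0,"rz": 0},
    {"fingers": -1,"dx": 0,"dy": 0,"dz": 0.9,"rx": 0,"ry": 0,"rz": 0},
    {"fingers": -1,"dx": 0,"dy": 0,"dz": 0.9,"rx": 0,"ry": 0,"rz": 0},
    {"fingers": -1,"dx": 0,"dy": 0,"dz": 0.8,"rx": 0,"ry": 0,"rz": 0},
    {"fingers": -1,"dx": 0,"dy": 0,"dz": 0.7,"rx": 0,"ry": 0,"rz": 0},
    {"fingers": -1,"dx": 0,"dy": 0,"dz": 0.45,"rx": 0,"ry": 0,"rz": 0},
    {"fingers": -1,"dx": 0,"dy": 0,"dz": 0.25,"rx": 0,"ry": 0,"rz": 0},
    {"fingers": -1,"dx": 0,"dy": 0,"dz": 0,"rx": 0,"ry": 0,"rz": 0},
    {"fingers": 0,"dx": 0,"dy": 0,"dz": 0,"rx": 0,"ry": 0,"rz": 0},
    {"fingers": 1,"dx": 0,"dy": 0,"dz": 0,"rx": 0,"ry": 0,"rz": 0},
    {"fingers": 1,"dx": 0,"dy": 0,"dz": 0,"rx": 0,"ry": 0,"rz": 0},
  ],
  force=15,
)

```text
time_s: 3.38
tool_pos: [0.4192, 0.3868, 0.0191]
tool_rot: [180.0, 0.0, 172.1]
force: [0.2, 0.7, -0.4]
grip_width: 0.0649
```

Emit:
carry_out(
  plan=[
    {"fingers": 1,"dx": 0,"dy": 0,"dz": 0,"rx": 0,"ry": 0,"rz": 0},
    {"fingers": 1,"dx": 0,"dy": 0,"dz": 0,"rx": 0,"ry": 0,"rz": 0},
  ],
)

```text
time_s: 3.62
tool_pos: [0.4191, 0.3865, 0.0188]
tool_rot: [180.0, 0.0, 172.1]
force: [-0.8, -1.2, 1.4]
grip_width: 0.054
```

Emit:
carry_out(
  plan=[
    {"fingers": 1,"dx": 0,"dy": 0,"dz": -0.2,"rx": 0,"ry": 0,"rz": 0},
    {"fingers": 1,"dx": 0,"dy": 0,"dz": -0.5,"rx": 0,"ry": 0,"rz": 0},
    {"fingers": 1,"dx": 0,"dy": 0,"dz": -0.8,"rx": 0,"ry": 0,"rz": 0},
    {"fingers": 1,"dx": 0,"dy": 0,"dz": -0.8,"rx": 0,"ry": 0,"rz": 0},
    {"fingers": 1,"dx": 0,"dy": 0,"dz": -0.8,"rx": 0,"ry": 0,"rz": 0},
    {"fingers": 1,"dx": 0,"dy": 0,"dz": -0.8,"rx": 0,"ry": 0,"rz": 0},
    {"fingers": 1,"dx": 0,"dy": 0,"dz": -0.6,"rx": 0,"ry": 0,"rz": 0},
    {"fingers": 1,"dx": 0,"dy": 0,"dz": -0.2,"rx": 0,"ry": 0,"rz": 0},
  ],
)

```text
time_s: 4.62
tool_pos: [0.4195, 0.3871, 0.1613]
tool_rot: [179.9, 0.1, 172.1]
force: [-0.6, -0.7, -0.4]
grip_width: 0.0539
```

```bash
python3 -c "
from h import *
go([.468,-.0135,.160],172)
look('w3')"
```

```text
t 4.625 pos [0.4195 0.3871 0.1613] rot [1.7988e+02 8.0000e-02 1.7206e+02] w 0.0539 
 shift total [ -3.446 -13.001   0.021] turn total [0.012 0.008 0.006]
4.625 [0.4195 0.3871 0.1613] [1.7988e+02 8.0000e-02 1.7206e+02] [-0.58 -0.73 -0.36]
```

View pics/w3.png

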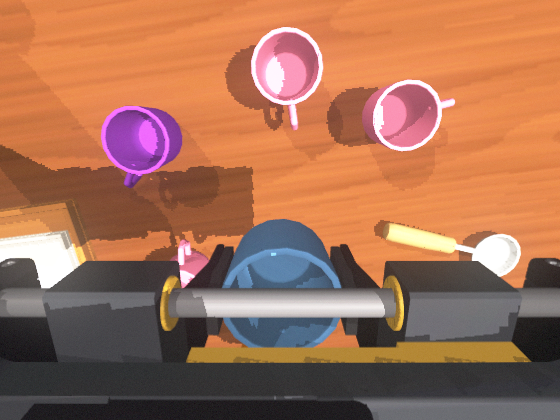

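Emit:
carry_out(
  plan=[
    {"fingers": 1,"dx": -0.2,"dy": -0.5,"dz": 0,"rx": 0,"ry": 0,"rz": 0},
    {"fingers": 1,"dx": -0.4,"dy": -1,"dz": 0,"rx": 0,"ry": 0,"rz": 0},
    {"fingers": 1,"dx": -0.4,"dy": -1,"dz": 0,"rx": 0,"ry": 0,"rz": 0},
    {"fingers": 1,"dx": -0.4,"dy": -1,"dz": 0,"rx": 0,"ry": 0,"rz": 0},
    {"fingers": 1,"dx": -0.4,"dy": -1,"dz": 0,"rx": 0,"ry": 0,"rz": 0},
    {"fingers": 1,"dx": -0.4,"dy": -1,"dz": 0,"rx": 0,"ry": 0,"rz": 0},
    {"fingers": 1,"dx": -0.4,"dy": -1,"dz": 0,"rx": 0,"ry": 0,"rz": 0},
    {"fingers": 1,"dx": -0.4,"dy": -1,"dz": 0,"rx": 0,"ry": 0,"rz": 0},
    {"fingers": 1,"dx": -0.4,"dy": -1,"dz": 0,"rx": 0,"ry": 0,"rz": 0},
    {"fingers": 1,"dx": -0.4,"dy": -1,"dz": 0,"rx": 0,"ry": 0,"rz": 0},
    {"fingers": 1,"dx": -0.4,"dy": -1,"dz": 0,"rx": 0,"ry": 0,"rz": 0},
    {"fingers": 1,"dx": -0.4,"dy": -1,"dz": 0,"rx": 0,"ry": 0,"rz": 0},
  ],
)

```text
time_s: 6.18
tool_pos: [0.5069, 0.0234, 0.1584]
tool_rot: [-180.0, -0.1, 172.0]
force: [-0.1, 1.2, -2.1]
grip_width: 0.0543
```

Emit:
carry_out(
  plan=[
    {"fingers": 1,"dx": -0.4,"dy": -0.9,"dz": 0,"rx": 0,"ry": 0,"rz": 0},
    {"fingers": 1,"dx": 0,"dy": -0.4,"dz": 0,"rx": 0,"ry": 0,"rz": 0},
    {"fingers": 1,"dx": 0,"dy": 0,"dz": 0,"rx": 0,"ry": 0,"rz": 0},
  ],
)

```text
time_s: 6.55
tool_pos: [0.5134, -0.0153, 0.1589]
tool_rot: [-180.0, -0.1, 171.9]
force: [-0.2, 0.6, -1.7]
grip_width: 0.0541
```

```bash
python3 -c "
from h import *
import pickle
pickle.dump(look('w4',[('saucer',(.468,-.0135))]),open('w4.pkl','wb'))
go([.468,-.0135,.160],172)"
```

```text
6.55 [ 0.5134 -0.0153  0.1589] [-1.8000e+02 -9.0000e-02  1.7195e+02] [-0.24  0.6  -1.72]
t 6.6 pos [ 0.5137 -0.014   0.1591] rot [ 1.7997e+02 -7.0000e-02  1.7205e+02] w 0.0541 
 shift total [ 1.51  -0.195 -0.029] turn total [ 0.003 -0.007  0.005]
```

View pics/w4.png

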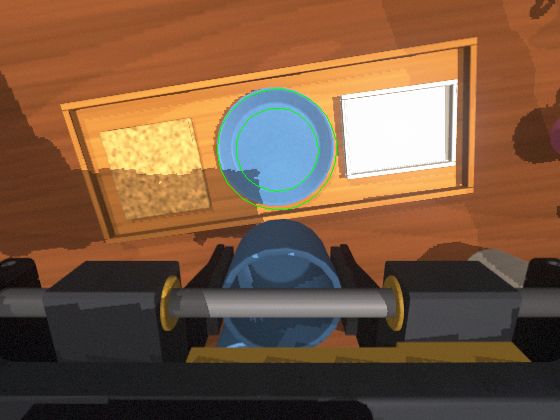

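```bash
python3 -c "
from h import *
import pickle
r,E=pickle.load(open('w4.pkl','rb'))
for n,z,c in (('coaster',.012,[(100,133),(191,118),(211,207),(125,220)]),('dish',.018,[(341,97),(457,80),(458,162),(345,178)]),('tray',.018,[(62,105),(477,38),(474,189),(107,241)])):
    P=np.array([ray(r,u,z,E)[:2] for u in c]);print(n,P.mean(0).round(4),P.round(3).tolist())
a=cv2.imread('pics/w4.png')[60:240,80:480];cv2.imwrite('pics/w4c.png',cv2.resize(a,None,fx=2,fy=2,interpolation=cv2.INTER_CUBIC))
"
```

```text
coaster [ 0.4705 -0.1323] [[0.427, -0.176], [0.426, -0.088], [0.514, -0.087], [0.515, -0.177]]
dish [0.4644 0.1024] [[0.427, 0.051], [0.427, 0.154], [0.501, 0.156], [0.502, 0.048]]
tray [ 0.4644 -0.014 ] [[0.399, -0.2], [0.396, 0.17], [0.53, 0.172], [0.533, -0.199]]
```

View pics/w4c.png

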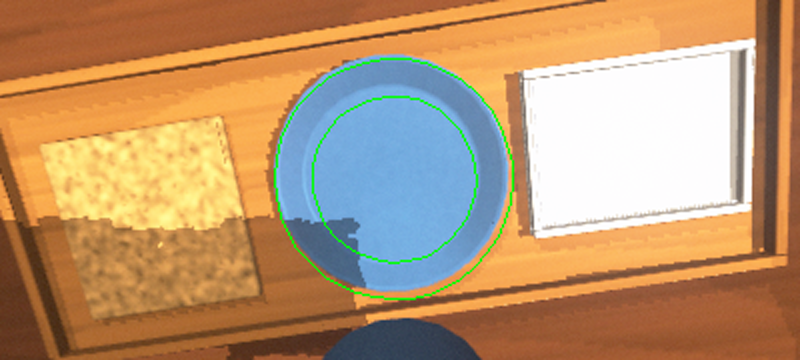

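Emit:
carry_out(
  plan=[
    {"fingers": 1,"dx": 0.5,"dy": -0.08,"dz": 0,"rx": 0,"ry": 0,"rz": 0},
    {"fingers": 1,"dx": 0.7,"dy": -0.08,"dz": 0.3,"rx": 0,"ry": 0,"rz": 0},
    {"fingers": 1,"dx": 0.34,"dy": -0.07,"dz": 0.7,"rx": 0,"ry": 0,"rz": 0},
    {"fingers": 1,"dx": 0,"dy": 0,"dz": 0.8,"rx": 0,"ry": 0,"rz": 0},
    {"fingers": 1,"dx": 0,"dy": 0,"dz": 0.8,"rx": 0,"ry": 0,"rz": 0},
    {"fingers": 1,"dx": 0,"dy": 0,"dz": 0.6,"rx": 0,"ry": 0,"rz": 0},
    {"fingers": 1,"dx": 0,"dy": 0,"dz": 0.4,"rx": 0,"ry": 0,"rz": 0},
    {"fingers": 1,"dx": 0,"dy": 0,"dz": 0.3,"rx": 0,"ry": 0,"rz": 0},
    {"fingers": 1,"dx": 0,"dy": 0,"dz": 0.2,"rx": 0,"ry": 0,"rz": 0},
    {"fingers": 1,"dx": 0,"dy": 0,"dz": 0.1,"rx": 0,"ry": 0,"rz": 0},
    {"fingers": 1,"dx": 0,"dy": 0,"dz": 0,"rx": 0,"ry": 0,"rz": 0},
    {"fingers": 1,"dx": 0,"dy": 0,"dz": 0,"rx": 0,"ry": 0,"rz": 0},
  ],
)

```text
time_s: 8.1
tool_pos: [0.4681, -0.015, 0.0339]
tool_rot: [180.0, 0.0, 172.1]
force: [-0.2, -0.4, -0.3]
grip_width: 0.054
```

Emit:
carry_out(
  plan=[
    {"fingers": 1,"dx": 0.03,"dy": 0,"dz": 0.06,"rx": 0,"ry": 0,"rz": 0},
    {"fingers": 1,"dx": 0,"dy": 0,"dz": 0.06,"rx": 0,"ry": 0,"rz": 0},
    {"fingers": 1,"dx": 0,"dy": 0,"dz": 0,"rx": 0,"ry": 0,"rz": 0},
  ],
)

```text
time_s: 8.48
tool_pos: [0.4669, -0.0148, 0.0299]
tool_rot: [180.0, -0.0, 172.1]
force: [0.7, 0.5, -1.8]
grip_width: 0.0539
```

Emit:
carry_out(
  plan=[
    {"fingers": 1,"dx": 0,"dy": 0,"dz": 0.03,"rx": 0,"ry": 0,"rz": 0},
    {"fingers": 1,"dx": 0,"dy": 0,"dz": 0,"rx": 0,"ry": 0,"rz": 0},
  ],
)

```text
time_s: 8.72
tool_pos: [0.4674, -0.0149, 0.0297]
tool_rot: [180.0, 0.0, 172.1]
force: [-1.6, -0.6, 5.2]
grip_width: 0.0539
```

Emit:
carry_out(
  plan=[
    {"fingers": 0.2,"dx": 0,"dy": 0,"dz": 0,"rx": 0,"ry": 0,"rz": 0},
    {"fingers": -0.3,"dx": 0,"dy": 0,"dz": 0,"rx": 0,"ry": 0,"rz": 0},
    {"fingers": -1,"dx": 0,"dy": 0,"dz": 0,"rx": 0,"ry": 0,"rz": 0},
    {"fingers": -1,"dx": 0,"dy": 0,"dz": 0,"rx": 0,"ry": 0,"rz": 0},
    {"fingers": -1,"dx": 0,"dy": 0,"dz": 0,"rx": 0,"ry": 0,"rz": 0},
  ],
)

```text
time_s: 9.35
tool_pos: [0.4669, -0.0147, 0.029]
tool_rot: [180.0, -0.0, 172.1]
force: [0.2, -0.2, 0.5]
grip_width: 0.0789
```

Emit:
carry_out(
  plan=[
    {"fingers": -1,"dx": 0,"dy": 0,"dz": -0.3,"rx": 0,"ry": 0,"rz": 0},
    {"fingers": -1,"dx": 0,"dy": 0,"dz": -0.8,"rx": 0,"ry": 0,"rz": 0},
    {"fingers": -1,"dx": 0,"dy": 0,"dz": -1,"rx": 0,"ry": 0,"rz": 0},
    {"fingers": -1,"dx": 0,"dy": 0,"dz": -1,"rx": 0,"ry": 0,"rz": 0},
    {"fingers": -1,"dx": 0,"dy": 0,"dz": -1,"rx": 0,"ry": 0,"rz": 0},
    {"fingers": -1,"dx": 0,"dy": 0,"dz": -1,"rx": 0,"ry": 0,"rz": 0},
    {"fingers": -1,"dx": 0,"dy": 0,"dz": -0.3,"rx": 0,"ry": 0,"rz": 0},
  ],
)

```text
time_s: 10.22
tool_pos: [0.4681, -0.0148, 0.1934]
tool_rot: [179.9, 0.2, 172.1]
force: [-0.7, 0.4, -0.8]
grip_width: 0.0874
```

```bash
python3 -c "
from h import *
look('w5',[('saucer',(.467,-.0145))])
go([.639,-.199,.19],200)"
```

```text
10.225 [ 0.4681 -0.0148  0.1934] [179.91   0.22 172.05] [-0.66  0.4  -0.83]
t 10.275 pos [ 0.468  -0.0148  0.1933] rot [179.92   0.2  172.05] w 0.0869 
 shift total [-6.493 -5.293  0.124] turn total [ 0.003  0.022 -2.795]
```

View pics/w5.png

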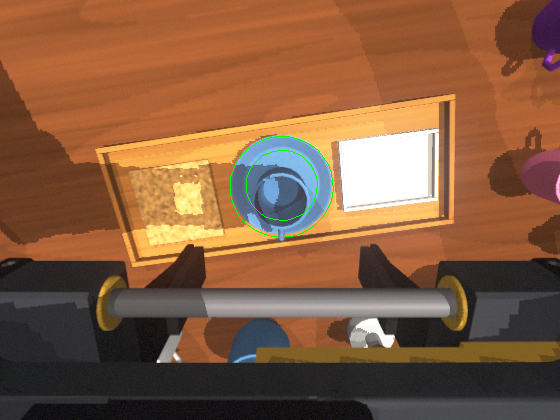

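Emit:
carry_out(
  plan=[
    {"fingers": -1,"dx": -0.93,"dy": -0.76,"dz": 0.018,"rx": 0,"ry": 0,"rz": 0},
    {"fingers": -1,"dx": -0.93,"dy": -0.76,"dz": 0.018,"rx": 0,"ry": 0,"rz": 0},
    {"fingers": -1,"dx": -0.93,"dy": -0.76,"dz": 0.018,"rx": 0,"ry": 0,"rz": 0},
    {"fingers": -1,"dx": -0.93,"dy": -0.76,"dz": 0.018,"rx": 0,"ry": 0,"rz": 0},
    {"fingers": -1,"dx": -0.93,"dy": -0.76,"dz": 0.018,"rx": 0,"ry": 0,"rz": 0},
    {"fingers": -1,"dx": -0.93,"dy": -0.76,"dz": 0.018,"rx": 0,"ry": 0,"rz": 0},
    {"fingers": -1,"dx": -0.93,"dy": -0.76,"dz": 0.018,"rx": 0,"ry": 0,"rz": 0},
    {"fingers": -1,"dx": 0,"dy": 0,"dz": 0,"rx": 0,"ry": 0,"rz": -0.93},
    {"fingers": -1,"dx": 0,"dy": 0,"dz": 0,"rx": 0,"ry": 0,"rz": -0.93},
    {"fingers": -1,"dx": 0,"dy": 0,"dz": 0,"rx": 0,"ry": 0,"rz": -0.93},
    {"fingers": -1,"dx": 0,"dy": 0,"dz": 0,"rx": 0,"ry": 0,"rz": 0},
  ],
)

```text
time_s: 11.65
tool_pos: [0.6376, -0.1998, 0.1857]
tool_rot: [179.9, -0.1, -160.2]
force: [0.0, 0.2, 0.3]
grip_width: 0.087
```

```bash
python3 -c "
from h import *
from cell import sensors
look('w6',[('jug',(.639,-.199))])
print(sensors.get_obs()['qpos'])
a=cv2.imread('pics/w6.png')[130:270,200:360];cv2.imwrite('pics/w6c.png',cv2.resize(a,None,fx=4,fy=4,interpolation=cv2.INTER_CUBIC))"
```

```text
11.65 [ 0.6376 -0.1998  0.1857] [ 1.7993e+02 -1.0000e-01 -1.6016e+02] [0.03 0.21 0.3 ]
[ -7.43350759  23.38879125  30.08953337  84.02758721 -11.83522981
  75.85700083 133.28821683]
```

View pics/w6.png

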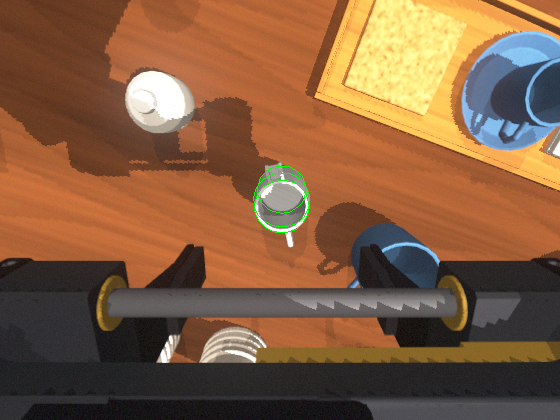

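View pics/w6c.png

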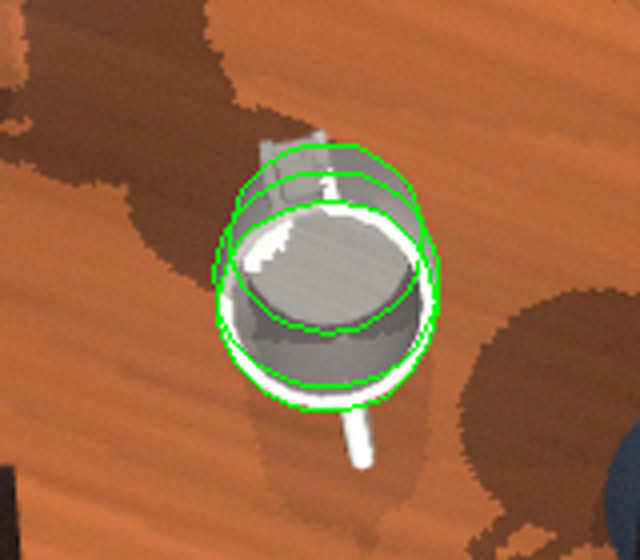

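Emit:
carry_out(
  plan=[
    {"fingers": -1,"dx": -0.05,"dy": 0,"dz": 0.5,"rx": 0,"ry": 0,"rz": 0},
    {"fingers": -1,"dx": 0,"dy": 0,"dz": 0.9,"rx": 0,"ry": 0,"rz": 0},
    {"fingers": -1,"dx": 0,"dy": 0,"dz": 0.9,"rx": 0,"ry": 0,"rz": 0},
    {"fingers": -1,"dx": 0,"dy": 0,"dz": 0.9,"rx": 0,"ry": 0,"rz": 0},
    {"fingers": -1,"dx": 0,"dy": 0,"dz": 0.8,"rx": 0,"ry": 0,"rz": 0},
    {"fingers": -1,"dx": 0,"dy": 0,"dz": 0.7,"rx": 0,"ry": 0,"rz": 0},
    {"fingers": -1,"dx": 0,"dy": 0,"dz": 0.45,"rx": 0,"ry": 0,"rz": 0},
    {"fingers": -1,"dx": 0,"dy": 0,"dz": 0.2,"rx": 0,"ry": 0,"rz": 0},
    {"fingers": -1,"dx": 0,"dy": 0,"dz": 0,"rx": 0,"ry": 0,"rz": 0},
  ],
)

```text
time_s: 12.82
tool_pos: [0.6398, -0.1995, 0.0268]
tool_rot: [-180.0, 0.0, -160.1]
force: [-0.2, -0.3, 0.1]
grip_width: 0.087
```

Emit:
carry_out(
  plan=[
    {"fingers": 0,"dx": 0,"dy": 0,"dz": 0,"rx": 0,"ry": 0,"rz": 0},
    {"fingers": 1,"dx": 0,"dy": 0,"dz": 0,"rx": 0,"ry": 0,"rz": 0},
    {"fingers": 1,"dx": 0,"dy": 0,"dz": 0,"rx": 0,"ry": 0,"rz": 0},
    {"fingers": 1,"dx": 0,"dy": 0,"dz": 0,"rx": 0,"ry": 0,"rz": 0},
    {"fingers": 1,"dx": 0,"dy": 0,"dz": 0,"rx": 0,"ry": 0,"rz": 0},
  ],
  force=15,
)

```text
time_s: 13.45
tool_pos: [0.6398, -0.1994, 0.027]
tool_rot: [-180.0, 0.0, -160.0]
force: [-0.1, 0.3, 0.6]
grip_width: 0.0551
```

Emit:
carry_out(
  plan=[
    {"fingers": 0,"dx": 0,"dy": 0,"dz": 0,"rx": 0,"ry": 0,"rz": 0},
    {"fingers": -0.6,"dx": 0,"dy": 0,"dz": 0,"rx": 0,"ry": 0,"rz": 0},
    {"fingers": -0.6,"dx": 0,"dy": 0,"dz": 0.25,"rx": 0,"ry": 0,"rz": 0},
    {"fingers": -0.6,"dx": 0,"dy": 0,"dz": 0,"rx": 0,"ry": 0,"rz": 0},
    {"fingers": 0,"dx": 0,"dy": 0,"dz": 0,"rx": 0,"ry": 0,"rz": 0},
    {"fingers": 1,"dx": 0,"dy": 0,"dz": 0,"rx": 0,"ry": 0,"rz": 0},
    {"fingers": 1,"dx": 0,"dy": 0,"dz": 0,"rx": 0,"ry": 0,"rz": 0},
    {"fingers": 1,"dx": 0,"dy": 0,"dz": 0,"rx": 0,"ry": 0,"rz": 0},
    {"fingers": 1,"dx": 0,"dy": 0,"dz": 0,"rx": 0,"ry": 0,"rz": 0},
  ],
)

```text
time_s: 14.58
tool_pos: [0.6398, -0.1994, 0.0194]
tool_rot: [-180.0, 0.0, -160.0]
force: [0.3, 0.1, -0.0]
grip_width: 0.0548
```

Emit:
carry_out(
  plan=[
    {"fingers": 1,"dx": 0,"dy": 0,"dz": -0.2,"rx": 0,"ry": 0,"rz": 0},
    {"fingers": 1,"dx": 0,"dy": 0,"dz": -0.5,"rx": 0,"ry": 0,"rz": 0},
    {"fingers": 1,"dx": 0,"dy": 0,"dz": -0.8,"rx": 0,"ry": 0,"rz": 0},
    {"fingers": 1,"dx": 0,"dy": 0,"dz": -0.8,"rx": 0,"ry": 0,"rz": 0},
    {"fingers": 1,"dx": 0,"dy": 0,"dz": -0.8,"rx": 0,"ry": 0,"rz": 0},
    {"fingers": 1,"dx": 0,"dy": 0,"dz": -0.8,"rx": 0,"ry": 0,"rz": 0},
    {"fingers": 1,"dx": 0,"dy": 0,"dz": -0.5,"rx": 0,"ry": 0,"rz": 0},
    {"fingers": 1,"dx": 0,"dy": 0,"dz": -0.2,"rx": 0,"ry": 0,"rz": 0},
  ],
)

```text
time_s: 15.58
tool_pos: [0.6401, -0.1996, 0.1587]
tool_rot: [-180.0, 0.1, -160.0]
force: [-0.4, 0.8, -2.5]
grip_width: 0.0551
```

```bash
python3 -c "
from h import *
go([.505,-.132,.16],200)"
```

```text
t 15.575 pos [ 0.6401 -0.1996  0.1587] rot [-1.7995e+02  9.0000e-02 -1.6004e+02] w 0.0551 
 shift total [ 3.464  3.654 -0.052] turn total [-0.005  0.009 -0.004]
```

Emit:
carry_out(
  plan=[
    {"fingers": 1,"dx": 0.35,"dy": 0.37,"dz": 0,"rx": 0,"ry": 0,"rz": 0},
    {"fingers": 1,"dx": 0.69,"dy": 0.73,"dz": 0,"rx": 0,"ry": 0,"rz": 0},
    {"fingers": 1,"dx": 0.69,"dy": 0.73,"dz": 0,"rx": 0,"ry": 0,"rz": 0},
    {"fingers": 1,"dx": 0.69,"dy": 0.73,"dz": 0,"rx": 0,"ry": 0,"rz": 0},
    {"fingers": 1,"dx": 0.69,"dy": 0.73,"dz": 0,"rx": 0,"ry": 0,"rz": 0},
    {"fingers": 1,"dx": 0.35,"dy": 0.37,"dz": 0,"rx": 0,"ry": 0,"rz": 0},
    {"fingers": 1,"dx": 0,"dy": 0,"dz": 0,"rx": 0,"ry": 0,"rz": 0},
  ],
)

```text
time_s: 16.45
tool_pos: [0.5043, -0.1312, 0.1573]
tool_rot: [180.0, 0.0, -160.0]
force: [0.3, -0.4, -1.8]
grip_width: 0.0548
```

```bash
python3 -c "
from h import *
r,E=look('w7')
im=cv2.imread('pics/w7.png')
c=np.array([.468,-.132]);h=.045
P=[[c[0]+a*h,c[1]+b*h,.012] for a,b in((1,1),(1,-1),(-1,-1),(-1,1))]
cv2.polylines(im,[proj(r,P,E).round().astype(int)],True,(0,255,0),1);cv2.imwrite('pics/w7.png',im)
go([.468,-.132,.035],200)"
```

```text
16.45 [ 0.5043 -0.1312  0.1573] [ 1.7997e+02  3.0000e-02 -1.6000e+02] [ 0.26 -0.42 -1.78]
t 16.5 pos [ 0.5051 -0.1317  0.1574] rot [-1.7998e+02  6.0000e-02 -1.6003e+02] w 0.0546 
 shift total [1.171 0.415 4.08 ] turn total [-0.002  0.006 -0.003]
```

View pics/w7.png

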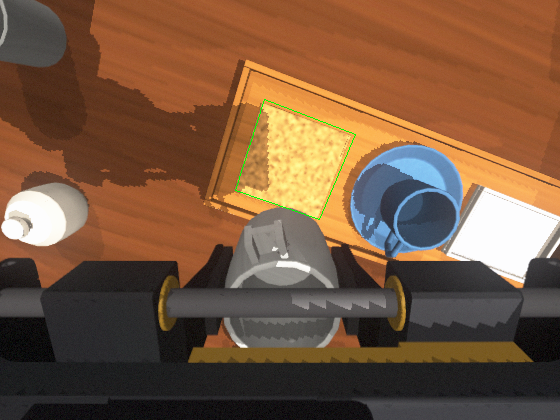

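Emit:
carry_out(
  plan=[
    {"fingers": 1,"dx": 0.4,"dy": 0.14,"dz": 0,"rx": 0,"ry": 0,"rz": 0},
    {"fingers": 1,"dx": 0.5,"dy": 0.18,"dz": 0.3,"rx": 0,"ry": 0,"rz": 0},
    {"fingers": 1,"dx": 0.27,"dy": 0.1,"dz": 0.6,"rx": 0,"ry": 0,"rz": 0},
    {"fingers": 1,"dx": 0,"dy": 0,"dz": 0.8,"rx": 0,"ry": 0,"rz": 0},
    {"fingers": 1,"dx": 0,"dy": 0,"dz": 0.8,"rx": 0,"ry": 0,"rz": 0},
    {"fingers": 1,"dx": 0,"dy": 0,"dz": 0.6,"rx": 0,"ry": 0,"rz": 0},
    {"fingers": 1,"dx": 0,"dy": 0,"dz": 0.4,"rx": 0,"ry": 0,"rz": 0},
    {"fingers": 1,"dx": 0,"dy": 0,"dz": 0.3,"rx": 0,"ry": 0,"rz": 0},
    {"fingers": 1,"dx": 0,"dy": 0,"dz": 0.2,"rx": 0,"ry": 0,"rz": 0},
    {"fingers": 1,"dx": 0,"dy": 0,"dz": 0.08,"rx": 0,"ry": 0,"rz": 0},
    {"fingers": 1,"dx": 0,"dy": 0,"dz": 0,"rx": 0,"ry": 0,"rz": 0},
    {"fingers": 1,"dx": 0,"dy": 0,"dz": 0,"rx": 0,"ry": 0,"rz": 0},
  ],
)

```text
time_s: 18.0
tool_pos: [0.4677, -0.1318, 0.0353]
tool_rot: [-180.0, 0.0, -160.0]
force: [0.3, 0.3, -1.4]
grip_width: 0.0549
```

Emit:
carry_out(
  plan=[
    {"fingers": 1,"dx": 0,"dy": 0,"dz": 0.05,"rx": 0,"ry": 0,"rz": 0},
    {"fingers": 1,"dx": 0,"dy": 0,"dz": 0.05,"rx": 0,"ry": 0,"rz": 0},
    {"fingers": 1,"dx": 0,"dy": 0,"dz": 0.03,"rx": 0,"ry": 0,"rz": 0},
    {"fingers": 1,"dx": 0,"dy": 0,"dz": 0,"rx": 0,"ry": 0,"rz": 0},
  ],
)

```text
time_s: 18.5
tool_pos: [0.4674, -0.1317, 0.0313]
tool_rot: [180.0, 0.0, -160.0]
force: [-2.4, 0.1, 3.5]
grip_width: 0.0549
```

Contact; release and lift.

Emit:
carry_out(
  plan=[
    {"fingers": 0.2,"dx": 0,"dy": 0,"dz": 0,"rx": 0,"ry": 0,"rz": 0},
    {"fingers": -0.3,"dx": 0,"dy": 0,"dz": 0,"rx": 0,"ry": 0,"rz": 0},
    {"fingers": -0.9,"dx": 0,"dy": 0,"dz": 0,"rx": 0,"ry": 0,"rz": 0},
    {"fingers": -0.9,"dx": 0,"dy": 0,"dz": 0,"rx": 0,"ry": 0,"rz": 0},
    {"fingers": -0.9,"dx": 0,"dy": 0,"dz": 0,"rx": 0,"ry": 0,"rz": 0},
    {"fingers": -0.9,"dx": 0,"dy": 0,"dz": -0.3,"rx": 0,"ry": 0,"rz": 0},
    {"fingers": -1,"dx": 0,"dy": 0,"dz": -0.7,"rx": 0,"ry": 0,"rz": 0},
    {"fingers": -1,"dx": 0,"dy": 0,"dz": -1,"rx": 0,"ry": 0,"rz": 0},
    {"fingers": -1,"dx": 0,"dy": 0,"dz": -1,"rx": 0,"ry": 0,"rz": 0},
    {"fingers": -1,"dx": 0,"dy": 0,"dz": -1,"rx": 0,"ry": 0,"rz": 0},
    {"fingers": -1,"dx": 0,"dy": 0,"dz": -1,"rx": 0,"ry": 0,"rz": 0},
    {"fingers": -1,"dx": 0,"dy": 0,"dz": -0.3,"rx": 0,"ry": 0,"rz": 0},
  ],
)

```text
time_s: 20.0
tool_pos: [0.4685, -0.1321, 0.1923]
tool_rot: [-179.9, 0.2, -160.0]
force: [0.5, -0.2, -0.6]
grip_width: 0.087
```

```bash
python3 -c "
from h import *
look('w8',[])
go([.592,-.3355,.19],160)"
```

```text
20.0 [ 0.4685 -0.1321  0.1923] [-179.92    0.23 -160.05] [ 0.48 -0.18 -0.63]
t 20.05 pos [ 0.4685 -0.132   0.1922] rot [-179.93    0.21 -160.05] w 0.0871 
 shift total [-1.557 -7.781  0.088] turn total [1.000e-03 2.300e-02 3.995e+00]
```

View pics/w8.png

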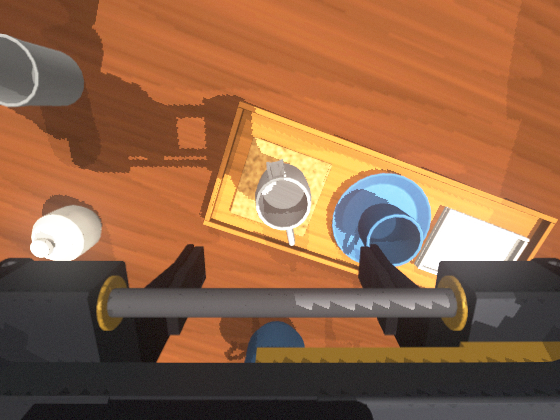

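Emit:
carry_out(
  plan=[
    {"fingers": -1,"dx": 0,"dy": 0,"dz": 0,"rx": 0,"ry": 0,"rz": 1},
    {"fingers": -1,"dx": 0,"dy": 0,"dz": 0,"rx": 0,"ry": 0,"rz": 1},
    {"fingers": -1,"dx": 0,"dy": 0,"dz": 0,"rx": 0,"ry": 0,"rz": 1},
    {"fingers": -1,"dx": 0,"dy": 0,"dz": 0,"rx": 0,"ry": 0,"rz": 1},
    {"fingers": -1,"dx": -0.885,"dy": -0.71,"dz": 0,"rx": 0,"ry": 0,"rz": 0},
    {"fingers": -1,"dx": -0.885,"dy": -0.71,"dz": 0,"rx": 0,"ry": 0,"rz": 0},
    {"fingers": -1,"dx": -0.885,"dy": -0.71,"dz": 0,"rx": 0,"ry": 0,"rz": 0},
    {"fingers": -1,"dx": -0.885,"dy": -0.71,"dz": 0,"rx": 0,"ry": 0,"rz": 0},
    {"fingers": -1,"dx": -0.885,"dy": -0.71,"dz": 0,"rx": 0,"ry": 0,"rz": 0},
    {"fingers": -1,"dx": -0.885,"dy": -0.71,"dz": 0,"rx": 0,"ry": 0,"rz": 0},
    {"fingers": -1,"dx": -0.885,"dy": -0.71,"dz": 0,"rx": 0,"ry": 0,"rz": 0},
    {"fingers": -1,"dx": 0,"dy": 0,"dz": 0,"rx": 0,"ry": 0,"rz": 0},
  ],
)

```text
time_s: 21.55
tool_pos: [0.5899, -0.3379, 0.1876]
tool_rot: [-179.9, -0.2, 159.8]
force: [-0.9, 0.2, -0.8]
grip_width: 0.0867
```

```bash
python3 -c "
from h import *
look('w9',[('pot',(.592,-.3355))])
go([.592,-.3355,.013],160)
a=cv2.imread('pics/w9.png')[130:270,200:360];cv2.imwrite('pics/w9c.png',cv2.resize(a,None,fx=4,fy=4,interpolation=cv2.INTER_CUBIC))"
```

```text
21.55 [ 0.5899 -0.3379  0.1876] [-1.7986e+02 -1.7000e-01  1.5978e+02] [-0.89  0.18 -0.8 ]
t 21.6 pos [ 0.5898 -0.3362  0.1879] rot [-179.95   -0.19  159.85] w 0.0872 
 shift total [-0.08   0.053  5.829] turn total [-0.005 -0.019 -0.015]
```

View pics/w9.png

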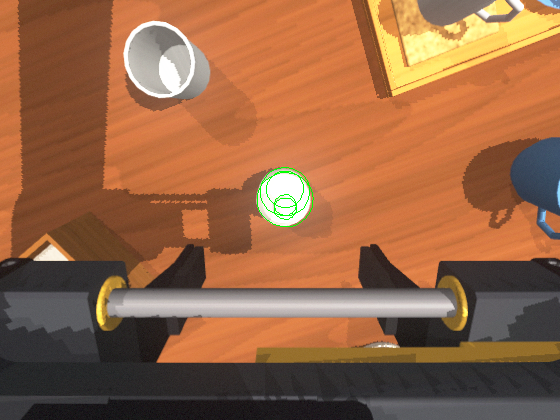

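View pics/w9c.png

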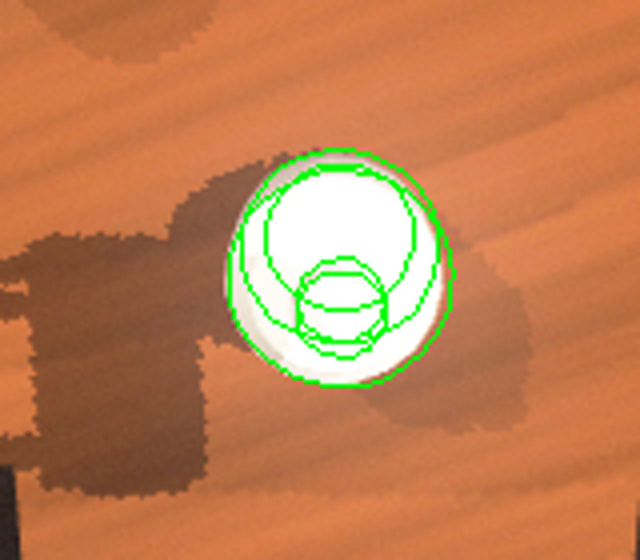

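Emit:
carry_out(
  plan=[
    {"fingers": -1,"dx": -0.08,"dy": 0.02,"dz": 0.5,"rx": 0,"ry": 0,"rz": 0},
    {"fingers": -1,"dx": 0,"dy": 0,"dz": 0.9,"rx": 0,"ry": 0,"rz": 0},
    {"fingers": -1,"dx": 0,"dy": 0,"dz": 0.9,"rx": 0,"ry": 0,"rz": 0},
    {"fingers": -1,"dx": 0,"dy": 0,"dz": 0.9,"rx": 0,"ry": 0,"rz": 0},
    {"fingers": -1,"dx": 0,"dy": 0,"dz": 0.9,"rx": 0,"ry": 0,"rz": 0},
    {"fingers": -1,"dx": 0,"dy": 0,"dz": 0.7,"rx": 0,"ry": 0,"rz": 0},
    {"fingers": -1,"dx": 0,"dy": 0,"dz": 0.5,"rx": 0,"ry": 0,"rz": 0},
    {"fingers": -1,"dx": 0,"dy": 0,"dz": 0.3,"rx": 0,"ry": 0,"rz": 0},
    {"fingers": -1,"dx": 0,"dy": 0,"dz": 0.13,"rx": 0,"ry": 0,"rz": 0},
    {"fingers": -1,"dx": 0,"dy": 0,"dz": 0,"rx": 0,"ry": 0,"rz": 0},
    {"fingers": -1,"dx": 0,"dy": 0,"dz": 0,"rx": 0,"ry": 0,"rz": 0},
  ],
)

```text
time_s: 22.98
tool_pos: [0.5938, -0.3361, 0.0188]
tool_rot: [-180.0, 0.1, 160.0]
force: [-0.6, -0.3, -0.6]
grip_width: 0.0874
```

Emit:
carry_out(
  plan=[
    {"fingers": -1,"dx": 0.04,"dy": 0,"dz": 0.12,"rx": 0,"ry": 0,"rz": 0},
    {"fingers": -1,"dx": 0,"dy": 0,"dz": 0,"rx": 0,"ry": 0,"rz": 0},
    {"fingers": 0,"dx": 0,"dy": 0,"dz": 0,"rx": 0,"ry": 0,"rz": 0},
    {"fingers": 1,"dx": 0,"dy": 0,"dz": 0,"rx": 0,"ry": 0,"rz": 0},
    {"fingers": 1,"dx": 0,"dy": 0,"dz": 0,"rx": 0,"ry": 0,"rz": 0},
    {"fingers": 1,"dx": 0,"dy": 0,"dz": 0,"rx": 0,"ry": 0,"rz": 0},
    {"fingers": 1,"dx": 0,"dy": 0,"dz": 0,"rx": 0,"ry": 0,"rz": 0},
    {"fingers": 1,"dx": 0,"dy": 0,"dz": 0,"rx": 0,"ry": 0,"rz": 0},
  ],
  force=18,
)

```text
time_s: 23.98
tool_pos: [0.5921, -0.3357, 0.0145]
tool_rot: [-180.0, 0.0, 159.9]
force: [-0.4, -0.6, -0.2]
grip_width: 0.0534
```

Emit:
carry_out(
  plan=[
    {"fingers": 1,"dx": 0,"dy": 0,"dz": -0.2,"rx": 0,"ry": 0,"rz": 0},
    {"fingers": 1,"dx": 0,"dy": 0,"dz": -0.5,"rx": 0,"ry": 0,"rz": 0},
    {"fingers": 1,"dx": 0,"dy": 0,"dz": -0.8,"rx": 0,"ry": 0,"rz": 0},
    {"fingers": 1,"dx": 0,"dy": 0,"dz": -0.8,"rx": 0,"ry": 0,"rz": 0},
    {"fingers": 1,"dx": 0,"dy": 0,"dz": -0.8,"rx": 0,"ry": 0,"rz": 0},
    {"fingers": 1,"dx": 0,"dy": 0,"dz": -0.8,"rx": 0,"ry": 0,"rz": 0},
    {"fingers": 1,"dx": 0,"dy": 0,"dz": -0.8,"rx": 0,"ry": 0,"rz": 0},
    {"fingers": 1,"dx": 0,"dy": 0,"dz": -0.3,"rx": 0,"ry": 0,"rz": 0},
  ],
)

```text
time_s: 24.98
tool_pos: [0.593, -0.3359, 0.1672]
tool_rot: [-180.0, 0.2, 160.0]
force: [-0.6, -0.7, -2.4]
grip_width: 0.0532
```

```bash
python3 -c "
from h import *
go([.505,.1025,.165],160)"
```

```text
t 24.975 pos [ 0.593  -0.3359  0.1672] rot [-180.      0.21  159.96] w 0.0532 
 shift total [ 7.763 12.724  0.044] turn total [-0.     0.021 -0.004]
```

Emit:
carry_out(
  plan=[
    {"fingers": 1,"dx": 0.28,"dy": 0.46,"dz": 0,"rx": 0,"ry": 0,"rz": 0},
    {"fingers": 1,"dx": 0.555,"dy": 0.91,"dz": 0,"rx": 0,"ry": 0,"rz": 0},
    {"fingers": 1,"dx": 0.555,"dy": 0.91,"dz": 0,"rx": 0,"ry": 0,"rz": 0},
    {"fingers": 1,"dx": 0.555,"dy": 0.91,"dz": 0,"rx": 0,"ry": 0,"rz": 0},
    {"fingers": 1,"dx": 0.555,"dy": 0.91,"dz": 0,"rx": 0,"ry": 0,"rz": 0},
    {"fingers": 1,"dx": 0.555,"dy": 0.91,"dz": 0,"rx": 0,"ry": 0,"rz": 0},
    {"fingers": 1,"dx": 0.555,"dy": 0.91,"dz": 0,"rx": 0,"ry": 0,"rz": 0},
    {"fingers": 1,"dx": 0.555,"dy": 0.91,"dz": 0,"rx": 0,"ry": 0,"rz": 0},
    {"fingers": 1,"dx": 0.555,"dy": 0.91,"dz": 0,"rx": 0,"ry": 0,"rz": 0},
    {"fingers": 1,"dx": 0.555,"dy": 0.91,"dz": 0,"rx": 0,"ry": 0,"rz": 0},
    {"fingers": 1,"dx": 0.555,"dy": 0.91,"dz": 0,"rx": 0,"ry": 0,"rz": 0},
    {"fingers": 1,"dx": 0.555,"dy": 0.91,"dz": 0,"rx": 0,"ry": 0,"rz": 0},
  ],
)

```text
time_s: 26.48
tool_pos: [0.5179, 0.0275, 0.1633]
tool_rot: [-180.0, -0.1, 160.0]
force: [-0.4, 0.1, -1.6]
grip_width: 0.0536
```

Emit:
carry_out(
  plan=[
    {"fingers": 1,"dx": 0.555,"dy": 0.91,"dz": 0,"rx": 0,"ry": 0,"rz": 0},
    {"fingers": 1,"dx": 0.555,"dy": 0.91,"dz": 0,"rx": 0,"ry": 0,"rz": 0},
    {"fingers": 1,"dx": 0.28,"dy": 0.45,"dz": 0,"rx": 0,"ry": 0,"rz": 0},
    {"fingers": 1,"dx": 0,"dy": 0,"dz": 0,"rx": 0,"ry": 0,"rz": 0},
  ],
)

```text
time_s: 26.98
tool_pos: [0.5031, 0.1047, 0.1638]
tool_rot: [-180.0, -0.1, 160.1]
force: [0.4, -0.9, -2.1]
grip_width: 0.0531
```

```bash
python3 -c "
from h import *
r,E=look('w10')
im=cv2.imread('pics/w10.png')
c=np.array([.4655,.1025]);h=(.039,.052)
P=[[c[0]+a*h[0],c[1]+b*h[1],.018] for a,b in((1,1),(1,-1),(-1,-1),(-1,1))]
cv2.polylines(im,[proj(r,P,E).round().astype(int)],True,(0,255,0),1);cv2.imwrite('pics/w10.png',im)
go([.4655,.1025,.028],160)"
```

```text
26.975 [0.5031 0.1047 0.1638] [-1.7996e+02 -5.0000e-02  1.6012e+02] [ 0.43 -0.86 -2.07]
t 27.025 pos [0.5036 0.1031 0.1641] rot [-1.7994e+02 -1.0000e-02  1.5999e+02] w 0.0534 
 shift total [ 1.186 -0.449  4.536] turn total [-0.006 -0.001 -0.001]
```

View pics/w10.png

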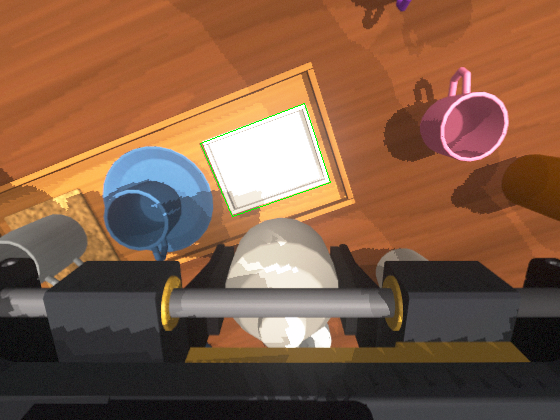

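Emit:
carry_out(
  plan=[
    {"fingers": 1,"dx": 0.4,"dy": -0.15,"dz": 0,"rx": 0,"ry": 0,"rz": 0},
    {"fingers": 1,"dx": 0.5,"dy": -0.19,"dz": 0.4,"rx": 0,"ry": 0,"rz": 0},
    {"fingers": 1,"dx": 0.28,"dy": -0.11,"dz": 0.8,"rx": 0,"ry": 0,"rz": 0},
    {"fingers": 1,"dx": 0,"dy": 0,"dz": 0.9,"rx": 0,"ry": 0,"rz": 0},
    {"fingers": 1,"dx": 0,"dy": 0,"dz": 0.8,"rx": 0,"ry": 0,"rz": 0},
    {"fingers": 1,"dx": 0,"dy": 0,"dz": 0.6,"rx": 0,"ry": 0,"rz": 0},
    {"fingers": 1,"dx": 0,"dy": 0,"dz": 0.4,"rx": 0,"ry": 0,"rz": 0},
    {"fingers": 1,"dx": 0,"dy": 0,"dz": 0.3,"rx": 0,"ry": 0,"rz": 0},
    {"fingers": 1,"dx": 0,"dy": 0,"dz": 0.2,"rx": 0,"ry": 0,"rz": 0},
    {"fingers": 1,"dx": 0,"dy": 0,"dz": 0.1,"rx": 0,"ry": 0,"rz": 0},
    {"fingers": 1,"dx": 0,"dy": 0,"dz": 0,"rx": 0,"ry": 0,"rz": 0},
    {"fingers": 1,"dx": 0,"dy": 0,"dz": 0,"rx": 0,"ry": 0,"rz": 0},
  ],
)

```text
time_s: 28.52
tool_pos: [0.4665, 0.1032, 0.0298]
tool_rot: [180.0, 0.0, 160.0]
force: [-0.1, -0.3, -1.5]
grip_width: 0.0531
```

Emit:
carry_out(
  plan=[
    {"fingers": 1,"dx": 0.02,"dy": 0,"dz": 0.06,"rx": 0,"ry": 0,"rz": 0},
    {"fingers": 1,"dx": 0,"dy": 0,"dz": 0.06,"rx": 0,"ry": 0,"rz": 0},
    {"fingers": 1,"dx": 0,"dy": 0,"dz": 0.04,"rx": 0,"ry": 0,"rz": 0},
    {"fingers": 1,"dx": 0,"dy": 0,"dz": 0,"rx": 0,"ry": 0,"rz": 0},
  ],
)

```text
time_s: 29.02
tool_pos: [0.4655, 0.1033, 0.0245]
tool_rot: [-180.0, -0.0, 160.0]
force: [-0.3, -0.1, -1.4]
grip_width: 0.0535
```

Emit:
carry_out(
  plan=[
    {"fingers": 1,"dx": 0,"dy": 0,"dz": 0.03,"rx": 0,"ry": 0,"rz": 0},
    {"fingers": 1,"dx": 0,"dy": 0,"dz": 0,"rx": 0,"ry": 0,"rz": 0},
  ],
)

```text
time_s: 29.28
tool_pos: [0.4656, 0.1033, 0.0244]
tool_rot: [180.0, -0.0, 160.0]
force: [-2.8, -0.9, 4.7]
grip_width: 0.0532
```

Contact. Release and rise.

Emit:
carry_out(
  plan=[
    {"fingers": 0.2,"dx": 0,"dy": 0,"dz": 0,"rx": 0,"ry": 0,"rz": 0},
    {"fingers": -0.3,"dx": 0,"dy": 0,"dz": 0,"rx": 0,"ry": 0,"rz": 0},
    {"fingers": -0.9,"dx": 0,"dy": 0,"dz": 0,"rx": 0,"ry": 0,"rz": 0},
    {"fingers": -0.9,"dx": 0,"dy": 0,"dz": 0,"rx": 0,"ry": 0,"rz": 0},
    {"fingers": -0.9,"dx": 0,"dy": 0,"dz": 0,"rx": 0,"ry": 0,"rz": 0},
    {"fingers": -0.9,"dx": 0,"dy": 0,"dz": -0.3,"rx": 0,"ry": 0,"rz": 0},
    {"fingers": -0.9,"dx": 0,"dy": 0,"dz": -0.7,"rx": 0,"ry": 0,"rz": 0},
    {"fingers": -0.9,"dx": 0,"dy": 0,"dz": -1,"rx": 0,"ry": 0,"rz": 0},
    {"fingers": -0.9,"dx": 0,"dy": 0,"dz": -1,"rx": 0,"ry": 0,"rz": 0},
    {"fingers": -0.9,"dx": 0,"dy": 0,"dz": -1,"rx": 0,"ry": 0,"rz": 0},
    {"fingers": -0.9,"dx": 0,"dy": 0,"dz": -1,"rx": 0,"ry": 0,"rz": 0},
    {"fingers": -0.9,"dx": 0,"dy": 0,"dz": -1,"rx": 0,"ry": 0,"rz": 0},
  ],
)

```text
time_s: 30.78
tool_pos: [0.4656, 0.1032, 0.2055]
tool_rot: [180.0, 0.0, 159.9]
force: [0.5, -0.0, -0.7]
grip_width: 0.083
```

Emit:
carry_out(
  plan=[
    {"fingers": -1,"dx": -1,"dy": -0.3,"dz": -0.5,"rx": 0,"ry": 0,"rz": 0},
    {"fingers": -1,"dx": -1,"dy": -0.3,"dz": -0.5,"rx": 0,"ry": 0,"rz": 0},
    {"fingers": -1,"dx": 0,"dy": 0,"dz": 0,"rx": 0,"ry": 0,"rz": 0},
  ],
)

```text
time_s: 31.15
tool_pos: [0.5177, 0.0638, 0.2356]
tool_rot: [179.9, 0.2, 159.7]
force: [-0.9, -0.5, 0.3]
grip_width: 0.0868
```

```bash
python3 - <<'E'
from h import *
from cell import imaging
r,E=look('w11')
im=cv2.imread('pics/w11_raw.png')
for n,xy,z0 in (('cup',(.467,-.0145),.011),('jug',(.468,-.132),.012),('pot',(.4655,.1025),.010)):
    p=[(z,d) for z,d in PR[n]]
    for z,dd in p: 
        cv2.polylines(im,[proj(r,np.c_[xy[0]+dd/2*np.cos(t),xy[1]+dd/2*np.sin(t),0*t+z+z0],E).round().astype(int)],True,(0,255,0),1)
cv2.imwrite('pics/w11.png',im)
for n in("side","top"): cv2.imwrite(f"pics/{n}9.png",imaging.read_camera(n)["color"][:,:,::-1])
a=cv2.imread('pics/side9.png')[120:360,140:440];cv2.imwrite('pics/side9c.png',cv2.resize(a,None,fx=2.5,fy=2.5))
E
```

```text
31.15 [0.5177 0.0638 0.2356] [179.95   0.19 159.73] [-0.94 -0.45  0.34]
```

View pics/w11.png

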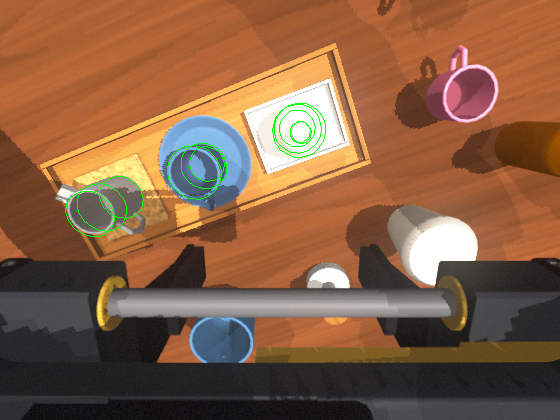

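View pics/side9c.png

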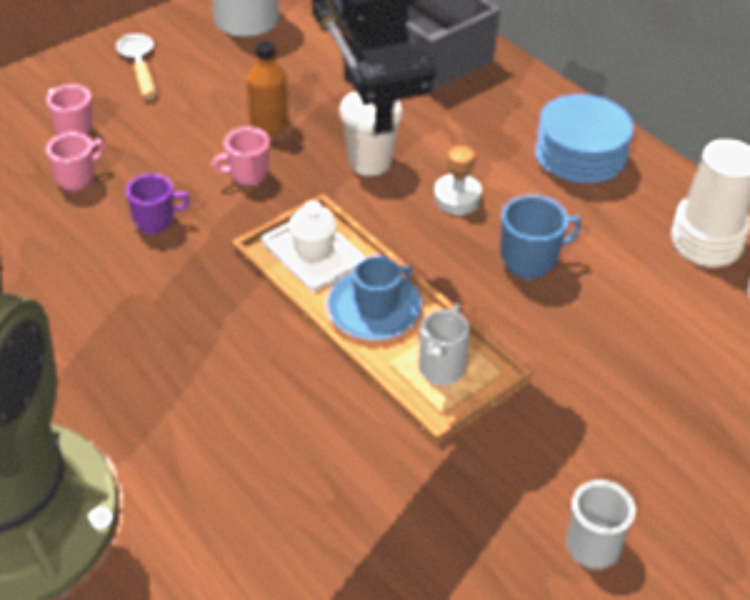

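View pics/top9.png

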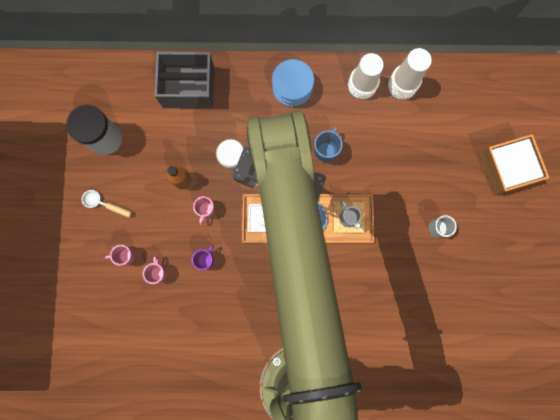

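```bash
python3 -c "
import cv2,numpy as np
a=cv2.imread('pics/w11_raw.png')[80:250,50:370];b=cv2.imread('pics/w11.png')[80:250,50:370]
cv2.imwrite('pics/w11c.png',cv2.resize(a,None,fx=2.5,fy=2.5,interpolation=cv2.INTER_CUBIC));cv2.imwrite('pics/w11d.png',cv2.resize(b,None,fx=2.5,fy=2.5,interpolation=cv2.INTER_CUBIC))"
```

```text
(no output)
```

View pics/w11d.png

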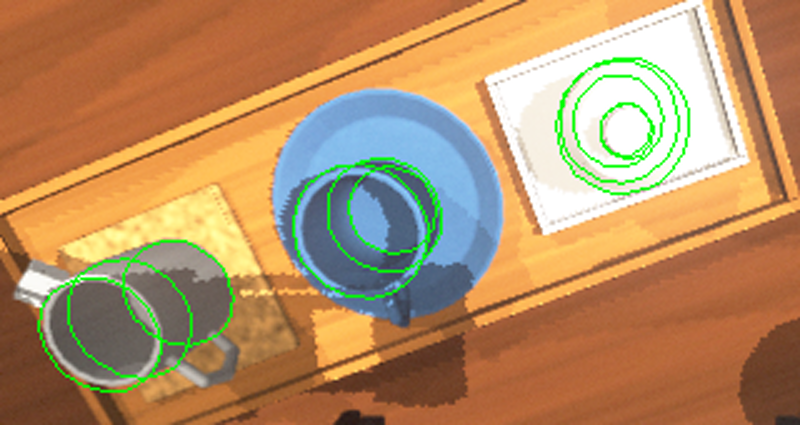

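View pics/w11c.png

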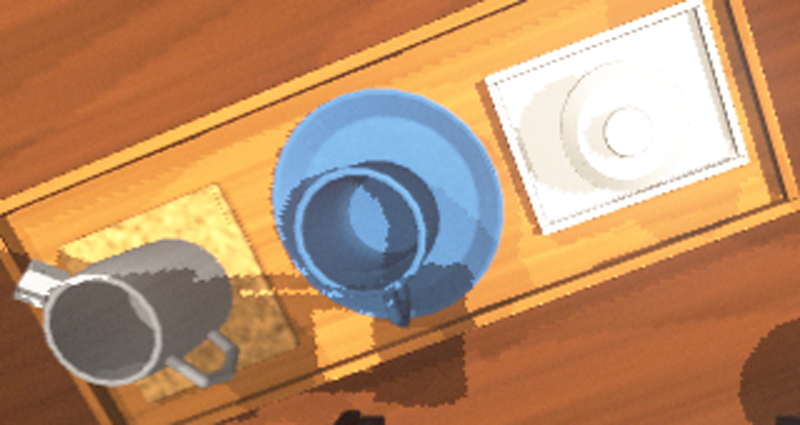

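```bash
python3 -c "
from cell import ticket
print(ticket.sign_off())"
```

```text
the job is handed in; nothing more can be done
None
```

The tray is laid and the job is handed in, at about 31 s of the 88 s allowed. The sign-off gives no verdict. The blue espresso cup stands on the saucer, the milk jug on the coaster and the sugar pot in the dish. Each was gripped across its body, carried upright, lowered until I felt light contact (about 3.5 to 5 N), and released.

- **Placing:** in the last wrist picture all three are upright and match the model drawn at the middle of their places to within about 2 mm. The gripper is clear and touches nothing.
- **Things to leave:** the large cup, the beaker and the takeaway cup show at the same pixels as at the start, and I did not touch the pink and purple cups.
- **Disagreements:**
  - The top and side cameras differed by up to about 10 mm in y, so I relied on the wrist camera, which fitted closely.
  - My first jug grip came out about 46 mm high, just over the advised 45 mm. I opened and took it again at about 38 mm before lifting.

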